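# Roll the pin onto the blue strip of the dough board

### The job

Make room on the dough board: with your fingertips on top of the dark rolling pin, roll it across the board until it lies along the middle of the blue strip with blue showing on both sides, and leave it at rest there. Only roll it from the top: do not shove its side, grip it or lift it, and leave the jar and the salsa bowls alone.

Things in the scene. Friction and masses are not known exactly. Their poses are not given: they have to be found in the camera images.
- pin: loose dark wooden rolling pin: plain round bar, 240 mm long, 44 mm thick, 0.25 kg, brass band near each end. Origin at mid length on its axis, 22 mm above the board; x along its length, y and z turn as it rolls (z up at start). Starts about parallel to the strip, its axis 70 to 125 mm from the strip's centre line, on either side. Rolls half as far as a fingertip on its crest; let go, it soon stops
- board: fixed light wooden dough board on the tiled counter, 340 mm (its x) by 360 mm (its y), 16 mm thick. Origin at the centre of its underside, z up; its flat top lies 16 mm above the counter
- strip: bright blue strip painted on the board's top, flush, 280 mm long (its x) and 64 mm wide (its y). Origin at its centre on the board's top; z up. It runs along the board's x axis
- turntable: fixed round wooden turntable, 260 mm in diameter, top 28 mm above the counter, carrying the three bowls, to the left of the board (+y). Origin at the centre of its underside
- bowl0: loose terracotta salsa bowl, 90 mm across the rim, 40 mm high, standing on the turntable. Origin at the centre of its underside
- bowl1: loose white salsa bowl, same size, on the turntable. Origin at the centre of its underside
- bowl2: loose yellow salsa bowl, same size, on the turntable. Origin at the centre of its underside
- jar: loose green glass jar with steel screw-top lid, 72 mm in diameter, 120 mm high, standing on the counter to the right of the board (-y). Origin at the centre of its underside
- press: fixed dark iron tortilla press, 200 mm in diameter, upper plate propped open, lever raised to 245 mm height on the side facing its -x, on the counter to the right. Origin at the centre of its underside
Mind the look-alikes: they are no part of the job. What is meant by the pin is not green, and is the larger of those in its own colour.

How it is judged:
By the outcome, as a careful person would: the job done as asked, in the order asked, and still so for the second after the job is handed in, with the robot touching nothing.
It also fails if it takes over 58 s, if anything falls off the work surface, if the arm or the gripper's body presses on something with over 40 N, if the wrist force passes 120 N, or if a joint passes its speed limit or range.

### The arm

A 7-joint arm with a two-finger parallel gripper is mounted at the origin on the work surface. World frame = base frame: x ahead of the robot, y to its left, z up, the work surface at z = 0. Lengths are in m, angles in rad, forces in N, time in s.
With the tool pointing down it reaches from about 0.4 to 0.85 m from the base axis. Payload 10.4 kg.
Tool frame: the origin (TCP) lies at the very end of the fingers, on their centre line; the grasp point (between the pads) lies 19 mm behind it; x points along the fingers, z is the direction in which the jaws open and shut, and the axes are right-handed (so a half turn about x gives the same grasp; the last joint's range is limited). The gripper opens to 85 mm and grips with 20 to 120 N. Pads are 22 mm wide; open, the fingers measure 114 mm over their backs; the gripper's body (76 mm by 85 mm) begins 54 mm behind the grasp point. The pads swing forward as they close: fully open they stand 13 mm farther back than shut.
Start: joints at [1.227, 0.332, -0.065, 1.46, 0.022, 1.35, -0.088], TCP at [0.197, -0.593, 0.231] pointing down, gripper open.
Joint ranges: [-2.6, 2.6], [-0.5, 2.12], [-1.47, 1.34], [0.16, 2.42], [-1.27, 4.41], [0.06, 2.06], [-2.6, 2.6]. Speed limits (rad/s): [2.22, 2.22, 2.79, 2.79, 3.14, 3.14, 3.14].

### API

Orientations are given as a unit quaternion [x, y, z, w].
In Python, from workcell import get_obs, camera, camera_info, hand_in gives the robot as it stands.
- The arm moves only by the tool move_arm, never from a script. Its argument "motion" is text: rows parted by semicolons, each of 4 numbers parted by spaces: the shift along the world's x, y, z in m, then the turn about the world's z in rad. In form: tx ty tz spin; .... A call has 1 to 10 rows; each row is the pose to reach, as a shift and turn from the pose commanded when the call began; what a row does not reach only later rows make up. A row lasts 1/8 s, in which the tool goes at most 62.5 mm and 10.7 degrees, less where a joint would pass 70% of its speed; a pose out of reach is approached as far as the arm can. A call with a gripper value outside its range is refused whole. "grip" is the opening, from 0 (shut) to 1 (fully open), set as the call begins (left out, the last holds). The fingers move at their own pace and stop on an object; "force" is the grip in N (left out, the last holds). Time passes only in rows, so rows that repeat a pose let the fingers close. It gives the time, the measured TCP pose, the force and the opening at its end, in the units of the state.
- get_obs(): the state, without advancing time (a new reading comes with each control period).
- camera(name): name is "scene" or "top" or "wrist"; returns (picture, depth): 400x640x3 uint8, red, green, blue; 400x640 float32, m along the optical axis (not along the pixel's ray), 0 where there is no reading.
- camera_info(name): a dict with "camera_matrix" (3x3 intrinsics, pixels), "k1" (the pictures are not rectified: a ray, as slopes to the right and down, at radius r is drawn at 1 + k1 r^2 times it, then the intrinsics apply), "eye" and "attitude" of the camera in the world. Camera axes: x right, y up, looking along -z (the intrinsics and any distortion apply to the point x, -y, -z); pixel columns grow to the right and rows downward; lengths in m; the calibration is good to about 2 mm. A picture is of the moment at which its call begins: read the wrist's pose just before it. camera_info takes no time and is no camera call; for the wrist camera it gives the pose at the moment of the call.
- hand_in(): hands the job in, once; it reports no verdict.
The state is a dict: "clock": time; "joint_pos": joint angles; "joint_velocities": joint speeds; "tau": joint torques, N m; "position": TCP position; "ee_rot": TCP orientation; "ft_force": force on the tool from outside, world axes, zero at the start; "torque": the same for the moment, N m; "grip_width": opening from 0.0 (shut) to 1.0 (fully open).
Only numpy, scipy, OpenCV 4.12 (cv2) and the standard library are available. Lean on these libraries where they do the work, as an engineer would, in place of code of your own. Each camera call takes 0.05 s, during which the arm holds its last target.

## Working session

There is one attempt and no reset: what is moved stays moved. The work goes in short steps, Python scripts to look and compute and a tool call to move; the robot and the scene stay as the last step left them, time stands still between calls to the robot, and variables do not carry over. Pictures are saved under pics/ and viewed, and the job is handed in when it is done.

Besides the shell and the picture viewer there is one more tool, called after "Request:" as name(argument=value, ...), one argument or row to a line, values as JSON. move_arm: Moves the arm, as the interface text tells. Its arguments: {"type":"object","properties":{"motion":{"type":"string"},"grip":{"type":"number"},"force":{"type":"number"}},"required":["motion"]}

```bash
mkdir -p pics; cat > h.py <<'E'
import numpy as np,cv2
from workcell import get_obs,camera,camera_info,hand_in
from scipy.spatial.transform import Rotation as R
def rot(a):
    a=np.array(a,float)
    return a if a.shape==(3,3) else R.from_quat(a).as_matrix()
def cast(info,px,z):
    K=np.array(info["camera_matrix"],float);k1=info["k1"]
    px=np.atleast_2d(np.array(px,float))
    p=cv2.undistortPoints(px.reshape(-1,1,2),K,np.array([k1,0,0,0.])).reshape(-1,2)
    d=np.c_[p[:,0],-p[:,1],-np.ones(len(p))]@rot(info["attitude"]).T
    e=np.array(info["eye"])
    return e+d*((z-e[2])/d[:,2])[:,None]
E
python3 - <<'E'
from h import *
o=get_obs();print({k:np.round(v,3) for k,v in o.items()})
for n in("scene","top"):
    print(n,camera_info(n))
    p,d=camera(n);cv2.imwrite(f"pics/{n}0.png",p[:,:,::-1]);np.savez(f"{n}0.npz",p=p,d=d)
E
```

```text
{'clock': np.float64(0.0), 'joint_pos': array([ 1.227,  0.333, -0.065,  1.461,  0.022,  1.35 , -0.088]), 'joint_velocities': array([ 0.   ,  0.001, -0.001, -0.002, -0.   , -0.   , -0.001]), 'tau': array([-0.0000e+00, -6.2543e+01,  4.9000e-02, -3.9161e+01,  1.6000e-02,
        1.0000e-02, -0.0000e+00]), 'position': array([ 0.197, -0.593,  0.231]), 'ee_rot': array([ 0.414,  0.574, -0.413,  0.573]), 'ft_force': array([0.311, 0.206, 0.496]), 'torque': array([0.011, 0.02 , 0.035]), 'grip_width': np.float64(1.002)}
scene {'camera_matrix': array([[416.65008186,   0.        , 313.2256718 ],
       [  0.        , 416.65008186, 192.59057583],
       [  0.        ,   0.        ,   1.        ]]), 'k1': -0.08776375280159074, 'eye': array([1.16887671, 0.15473367, 1.2056479 ]), 'attitude': array([0.18103984, 0.22581773, 0.74624448, 0.59945818])}
top {'camera_matrix': array([[424.34976263,   0.        , 320.79351182],
       [  0.        , 424.34976263, 204.12984101],
       [  0.        ,   0.        ,   1.        ]]), 'k1': -0.011577409813157863, 'eye': array([0.09027681, 0.01145186, 1.72958864]), 'attitude': array([-0.07335031,  0.07766925,  0.72524703, -0.68014996])}
```

View pics/scene0.png

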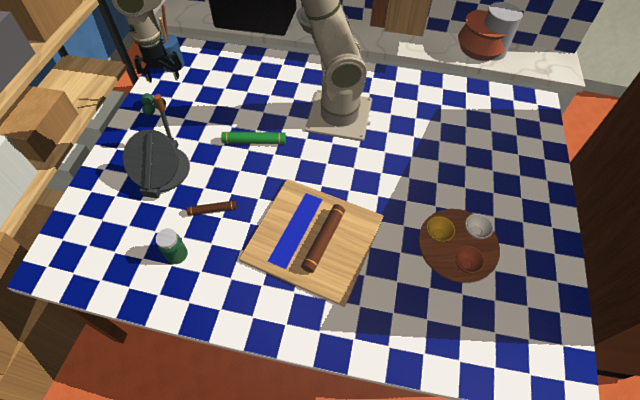

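View pics/top0.png

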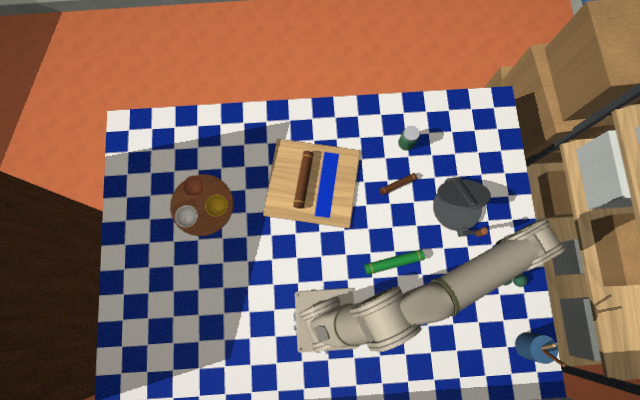

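The scene view shows the dark pin at about (323,238) on the board and the blue strip at (296,230). In the top view they are at (303,180) and (327,185). The look-alikes (small brown pin, green pin) lie off the board.

```bash
cat >> h.py <<'E'
def rect(m,seed):
    n,l,s,c=cv2.connectedComponentsWithStats(m.astype(np.uint8))
    ids=[i for i in range(1,n) if s[i,4]>60]
    i=min(ids,key=lambda i:np.hypot(*(c[i]-seed)))
    cs,_=cv2.findContours((l==i).astype(np.uint8),cv2.RETR_EXTERNAL,cv2.CHAIN_APPROX_NONE)
    return max(cs,key=cv2.contourArea).reshape(-1,2).astype(np.float32),s[i,4]
def measure(n,p,pinseed,stripseed):
    info=camera_info(n);q=p.astype(int);r,g,b=q[...,0],q[...,1],q[...,2]
    hsv=cv2.cvtColor(p,cv2.COLOR_RGB2HSV)
    blue=(b>110)&(b>1.8*r)&(b>1.8*g)
    brown=(r>1.3*b)&(r<125)&(r>25)&(hsv[...,1]>90)
    brown=cv2.morphologyEx(brown.astype(np.uint8),cv2.MORPH_CLOSE,np.ones((3,3)))
    out={}
    for nm,m,sd,z in(("strip",blue,stripseed,.016),("pin",brown,pinseed,.038)):
        c,a=rect(m,sd);w=cast(info,c,z)[:,:2].astype(np.float32)
        (cx,cy),(w1,h1),an=cv2.minAreaRect(w)
        if w1<h1:an+=90;w1,h1=h1,w1
        an=(an+90)%180-90
        print(n,nm,a,"centre",round(cx,4),round(cy,4),"len",round(w1,4),round(h1,4),"ang",round(an,2))
        out[nm]=(cx,cy,an)
    s,k=out["strip"],out["pin"];t=np.radians(s[2]);d=np.array(k[:2])-s[:2]
    print("pin in strip: along",round(d@[np.cos(t),np.sin(t)],4),"across",round(d@[-np.sin(t),np.cos(t)],4),"yaw",round(k[2]-s[2],2))
    return out
E
python3 - <<'E'
from h import *
for n,a,b in(("scene",(323,238),(296,230)),("top",(303,180),(327,185))):
    z=np.load(n+"0.npz");p=z["p"];measure(n,p,a,b)
    d=z["d"];info=camera_info(n);K=info["camera_matrix"]
    v,u=np.mgrid[0:400,0:640]
    P=cv2.undistortPoints(np.c_[u.ravel(),v.ravel()].astype(float).reshape(-1,1,2),K,np.array([info["k1"],0,0,0.])).reshape(-1,2)
    X=np.c_[P[:,0],-P[:,1],-np.ones(len(P))]*d.ravel()[:,None]@rot(info["attitude"]).T+info["eye"]
    X=X.reshape(400,640,3)
    for q in(a,b):print(n,q,X[q[1],q[0]].round(4))
    s=(X[...,2]>.035)&(X[...,2]<.075)&(np.hypot(X[...,0]-X[a[1],a[0],0],X[...,1]-X[a[1],a[0],1])<.16)
    Y=X[s];m=Y[:,:2].mean(0);w,V=np.linalg.eigh(np.cov((Y[:,:2]-m).T))
    e=V[:,1];print("depth pin",len(Y),m.round(4),np.degrees(np.arctan(e[1]/e[0])).round(2),"topz",np.percentile(Y[:,2],95).round(4),"ext",np.ptp((Y[:,:2]-m)@e).round(3))
    i=p[max(0,a[1]-60):a[1]+60,a[0]-80:a[0]+80,::-1];cv2.imwrite(f"pics/{n}z.png",cv2.resize(i,None,fx=4,fy=4))
E
```

```text
scene strip 1449 centre 0.5448 -0.0417 len 0.2785 0.0624 ang -12.06
scene pin 1346 centre 0.5713 0.0387 len 0.2763 0.0692 ang -12.84
pin in strip: along 0.0092 across 0.0842 yaw -0.77
scene (323, 238) [0.5811 0.0552 0.058 ]
scene (296, 230) [ 0.5497 -0.0399  0.0154]
depth pin 993 [0.5779 0.0557] -13.35 topz 0.0618 ext 0.243
top strip 943 centre 0.5466 -0.0406 len 0.2771 0.0611 ang -12.07
top pin 779 centre 0.5678 0.0374 len 0.2486 0.0738 ang -12.99
pin in strip: along 0.0044 across 0.0807 yaw -0.92
top (303, 180) [0.5582 0.0554 0.0582]
top (327, 185) [ 0.5428 -0.0423  0.0128]
depth pin 599 [0.5628 0.0559] -13.36 topz 0.063 ext 0.24
```

View pics/scenez.png

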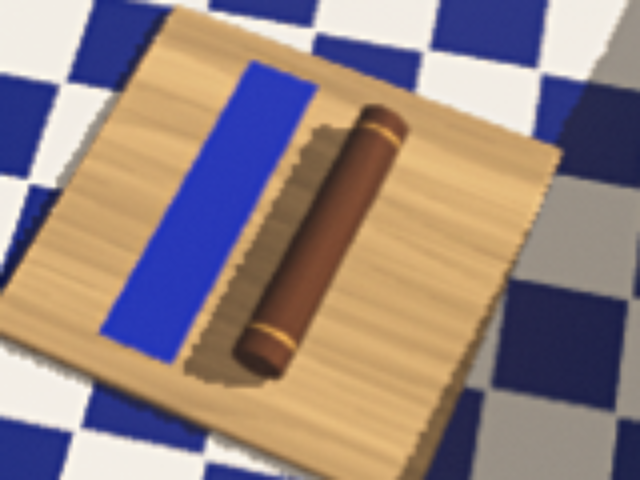

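```bash
python3 - <<'E'
from h import *
o=get_obs();M=rot(o["ee_rot"]);print(M.round(3));print("jaw yaw",np.degrees(np.arctan2(M[1,2],M[0,2])))
for n,px in(("scene",[(163,125),(155,160),(170,235)]),("top",[(485,232),(460,205),(410,135)])):
    print(n,cast(camera_info(n),px,.12).round(3))
for n,a in(("scene",(323,238)),("top",(303,180))):
    p=np.load(n+"0.npz")["p"]
    print([p[a[1]-dy,a[0]+dx].tolist() for dx,dy in((0,0),(-15,0),(-20,0),(8,0),(30,5))])
E
```

```text
[[-0.     0.949  0.315]
 [ 0.001  0.315 -0.949]
 [-1.    -0.    -0.001]]
jaw yaw -71.61793794393073
scene [[ 0.296 -0.587  0.12 ]
 [ 0.45  -0.548  0.12 ]
 [ 0.702 -0.384  0.12 ]]
top [[ 0.29  -0.631  0.12 ]
 [ 0.401 -0.549  0.12 ]
 [ 0.701 -0.386  0.12 ]]
[[117, 71, 49], [119, 93, 65], [210, 167, 106], [172, 132, 86], [205, 163, 109]]
[[99, 64, 40], [205, 169, 114], [211, 170, 116], [125, 102, 69], [15, 55, 190]]
```

Request:
move_arm(
  motion="0 0 0.06 0; 0 0 0.12 0; 0.0 0.01 0.15 0.1; 0.03 0.06 0.15 0.25; 0.06 0.11 0.15 0.4; 0.09 0.16 0.15 0.55; 0.12 0.21 0.15 0.7; 0.15 0.26 0.15 0.85; 0.18 0.31 0.15 1.0; 0.21 0.36 0.15 1.02",
)

```text
clock: 1.35
position: [0.4076, -0.2313, 0.3812]
ee_rot: [0.08, 0.703, -0.08, 0.702]
ft_force: [0.2, -1.0, -0.3]
grip_width: 0.997
```

Request:
move_arm(
  motion="0.03 0.05 0 0; 0.06 0.1 0 0; 0.09 0.15 0 0; 0.12 0.2 -0.04 0; 0.15 0.25 -0.09 0; 0.164 0.297 -0.14 0; 0.164 0.297 -0.19 0; 0.164 0.297 -0.23 0; 0.164 0.297 -0.26 0; 0.164 0.297 -0.26 0",
)

```text
clock: 2.6
position: [0.5694, 0.0636, 0.1191]
ee_rot: [0.081, 0.704, -0.081, 0.701]
ft_force: [0.6, -0.4, 0.5]
grip_width: 1.0
```

```bash
cat >> h.py <<'E'
def cloud(n,d):
    info=camera_info(n);K=info["camera_matrix"];v,u=np.mgrid[0:400,0:640]
    P=cv2.undistortPoints(np.c_[u.ravel(),v.ravel()].astype(float).reshape(-1,1,2),K,np.array([info["k1"],0,0,0.])).reshape(-1,2)
    X=np.c_[P[:,0],-P[:,1],-np.ones(len(P))]*d.ravel()[:,None]@rot(info["attitude"]).T+info["eye"]
    return X.reshape(400,640,3)
E
python3 - <<'E'
from h import *
o=get_obs();M=rot(o["ee_rot"]);print(o["position"],o["joint_pos"].round(2),np.degrees(np.arctan2(M[1,2],M[0,2])))
p,d=camera("scene");cv2.imwrite("pics/s1.png",cv2.resize(p[140:320,220:420,::-1],None,fx=3.3,fy=3.3))
p,d=camera("wrist");cv2.imwrite("pics/w1.png",p[:,:,::-1])
E
```

```text
[0.56943958 0.0635831  0.11907263] [ 0.4   0.4  -0.72  1.7   0.29  1.15 -0.63] -13.16388131444174
```

View pics/s1.png

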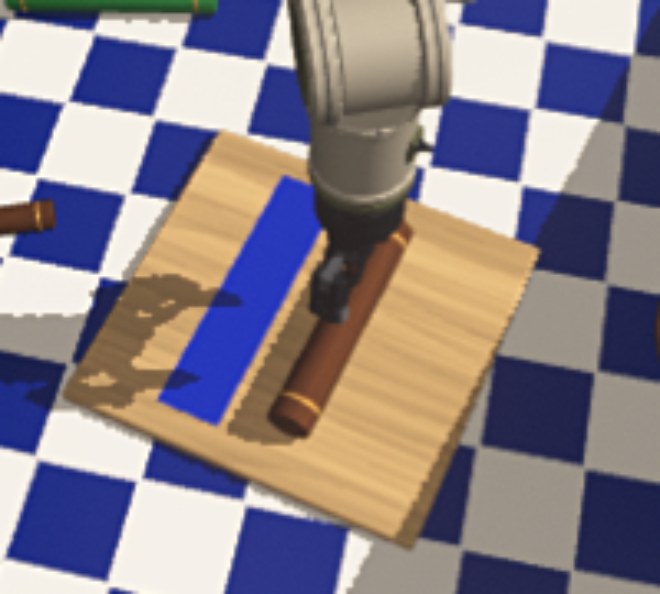

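View pics/w1.png

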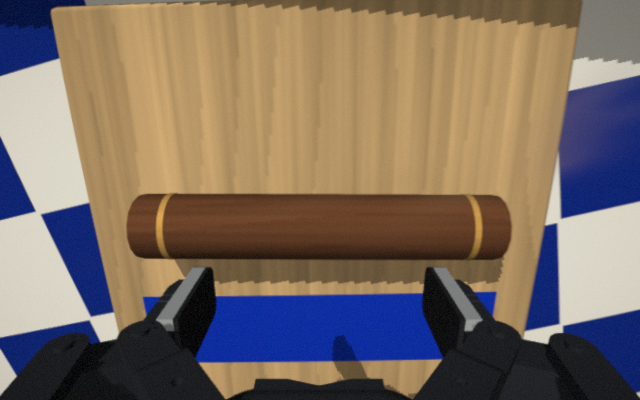

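The wrist view shows the pin across at rows 195–259 (x 128–510). The jaws are parallel to it and above its span, and the strip is at rows 295–362. I'll use this view for fine measurement.

```bash
cat >> h.py <<'E'
def wristm(tag):
    o=get_obs();info=camera_info("wrist");p,d=camera("wrist");cv2.imwrite(f"pics/{tag}.png",p[:,:,::-1])
    q=p.astype(int);r,g,b=q[...,0],q[...,1],q[...,2]
    blue=(b>100)&(b>1.8*r)&(b>1.6*g)
    X=cloud("wrist",d) if False else None
    hsv=cv2.cvtColor(p,cv2.COLOR_RGB2HSV)
    pin=(r>1.45*g)&(r>40)&(r<150)&(b<r*.62)
    pin=cv2.morphologyEx(pin.astype(np.uint8),cv2.MORPH_OPEN,np.ones((5,5)))
    n,l,s,c=cv2.connectedComponentsWithStats(pin);i=1+np.argmax(s[1:,4]);pm=l==i
    t=np.radians(-12.07);S=np.array([.5457,-.0411]);e1=np.array([np.cos(t),np.sin(t)]);e2=np.array([-np.sin(t),np.cos(t)])
    eye=np.array(info["eye"]);ea=(eye[:2]-S)@e2
    cols=[u for u in range(s[i,0]+15,s[i,0]+s[i,2]-15,4)];res=[]
    for u in cols:
        v=np.flatnonzero(pm[:,u]);
        if len(v)<15:continue
        w=cast(info,[(u,v[0]-.5),(u,v[-1]+.5)],.038)
        al=((w[:,:2]-S)@e1).mean();ac=(w[:,:2]-S)@e2
        th=np.arctan2(ac-ea,eye[2]-.038).mean();res.append((al,ea+(eye[2]-.038)*np.tan(th),len(v)))
    res=np.array(res)
    if len(res)>5:
        H=np.max(res[:,2]);rr=res[res[:,2]>.85*H];f=np.polyfit(rr[:,0],rr[:,1],1)
        print(tag,"pin cols",len(rr),"across at along=0:",round(f[1],4),"yaw rel",round(np.degrees(np.arctan(f[0])),2),"along range",res[:,0].min().round(3),res[:,0].max().round(3))
    n,l,s2,c=cv2.connectedComponentsWithStats(blue.astype(np.uint8))
    W=[]
    for k in range(1,n):
        if s2[k,4]<300:continue
        v,u=np.nonzero(l==k);w=(cast(info,np.c_[u,v],.016)[:,:2]-S)
        if abs((w@e2).mean())<.04:W.append(w)
    if W:
        W=np.vstack(W);a=W@e2;print("strip seen across",np.percentile(a,[1,99]).round(4),"along",np.percentile(W@e1,[0,100]).round(3))
    T=(o["position"][:2]-S);print("clock",o["clock"],"TCP along",(T@e1).round(4),"across",(T@e2).round(4),"z",o["position"][2].round(4),"F",np.round(o["ft_force"],1))
E
python3 -c "
from h import *
wristm('w2')"
```

```text
w2 pin cols 69 across at along=0: 0.097 yaw rel -1.86 along range -0.091 0.097
strip seen across [-0.0591  0.072 ] along [-0.275  0.294]
clock 2.7 TCP along 0.0033 across 0.1082 z 0.1224 F [0.3 0.6 0.8]
```

Request:
move_arm(
  motion="0 0 -0.03 0; 0 0 -0.05 0; 0 0 -0.055 0; 0 0 -0.057 0; 0 0 -0.057 0",
)

```text
clock: 3.38
position: [0.5716, 0.064, 0.0651]
ee_rot: [0.081, 0.702, -0.081, 0.703]
ft_force: [0.4, 0.6, 0.5]
grip_width: 1.003
```

Request:
move_arm(
  motion="0 0 -0.002 0; 0 0 -0.004 0; 0 0 -0.005 0; 0 0 -0.005 0",
)

```text
clock: 3.88
position: [0.571, 0.0639, 0.0592]
ee_rot: [0.081, 0.702, -0.081, 0.702]
ft_force: [-0.1, -0.4, -0.6]
grip_width: 0.997
```

Request:
move_arm(
  motion="0 0 -0.002 0; 0 0 -0.003 0; 0 0 -0.003 0",
)

```text
clock: 4.25
position: [0.571, 0.0638, 0.0562]
ee_rot: [0.081, 0.702, -0.081, 0.702]
ft_force: [0.4, 0.7, -0.2]
grip_width: 1.001
```

Request:
move_arm(
  motion="0 0 -0.002 0; 0 0 -0.004 0; 0 0 -0.004 0",
)

```text
clock: 4.62
position: [0.5709, 0.0639, 0.0521]
ee_rot: [0.081, 0.703, -0.081, 0.702]
ft_force: [1.1, -0.1, -0.1]
grip_width: 0.997
```

```bash
python3 - <<'E'
from h import *
wristm('w3')
p,d=camera("scene");cv2.imwrite("pics/s3.png",cv2.resize(p[140:320,220:420,::-1],None,fx=3.3,fy=3.3))
E
```

```text
w3 pin cols 68 across at along=0: 0.0969 yaw rel -1.5 along range -0.1 0.104
strip seen across [0.0008 0.0294] along [-0.073  0.078]
clock 4.625 TCP along 0.0027 across 0.1079 z 0.0521 F [ 1.1 -0.1 -0.1]
```

View pics/w3.png

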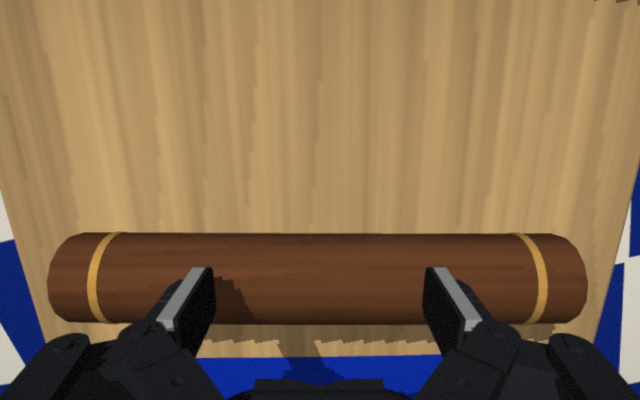

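Request:
move_arm(
  motion="-0.0006 -0.003 0 0; -0.0006 -0.003 -0.002 0; -0.0006 -0.003 -0.003 0; -0.0006 -0.003 -0.003 0",
)

```text
clock: 5.22
position: [0.5704, 0.0609, 0.0492]
ee_rot: [0.081, 0.702, -0.081, 0.702]
ft_force: [0.3, 0.5, -0.7]
grip_width: 1.004
```

Request:
move_arm(
  motion="0 0 -0.001 0; 0 0 -0.002 0; 0 0 -0.002 0",
)

```text
clock: 5.6
position: [0.5704, 0.0609, 0.0472]
ee_rot: [0.081, 0.702, -0.081, 0.702]
ft_force: [0.2, 0.7, 0.5]
grip_width: 0.997
```

Request:
move_arm(
  motion="0 0 -0.001 0; 0 0 -0.001 0",
)

```text
clock: 5.85
position: [0.5707, 0.0613, 0.0468]
ee_rot: [0.081, 0.702, -0.081, 0.703]
ft_force: [-2.0, 0.6, 4.7]
grip_width: 0.995
```

Request:
move_arm(
  motion="-0.0004 -0.002 -0.0005 0; -0.0013 -0.006 -0.0005 0; -0.0021 -0.010 -0.0005 0; -0.003 -0.014 -0.0005 0; -0.0038 -0.018 -0.0005 0; -0.0047 -0.022 -0.0005 0; -0.0055 -0.026 -0.0005 0; -0.0063 -0.0295 -0.0005 0; -0.0066 -0.031 -0.0005 0; -0.0066 -0.031 -0.0005 0",
)

```text
clock: 7.1
position: [0.5636, 0.0305, 0.0467]
ee_rot: [0.081, 0.703, -0.081, 0.702]
ft_force: [-6.8, 0.8, 12.7]
grip_width: 1.001
```

```bash
python3 -c "
from h import *
wristm('w4')"
```

```text
w4 pin cols 90 across at along=0: 0.0808 yaw rel -1.33 along range -0.102 0.105
strip seen across [-0.0251  0.0678] along [-0.202  0.194]
clock 7.1 TCP along 0.0025 across 0.0737 z 0.0467 F [-6.8  0.8 12.7]
```

Request:
move_arm(
  motion="0 0 0.006 0; 0.001 0.005 0.01 0; 0.0032 0.015 0.01 0; 0.0033 0.0155 0.008 0; 0.0033 0.0155 0.003 0; 0.0033 0.0155 0.001 0; 0.0033 0.0155 0.0005 0; 0.0033 0.0155 0.0 0",
)

```text
clock: 8.15
position: [0.5672, 0.0459, 0.0466]
ee_rot: [0.081, 0.702, -0.081, 0.702]
ft_force: [-6.4, 1.7, 14.8]
grip_width: 0.999
```

```bash
python3 -c "
from h import *
wristm('w5')"
```

```text
w5 pin cols 73 across at along=0: 0.0815 yaw rel -1.31 along range -0.101 0.104
strip seen across [-0.0105  0.08  ] along [-0.201  0.194]
clock 8.15 TCP along 0.0028 across 0.0896 z 0.0466 F [-6.4  1.7 14.8]
```

Stable and repeatable; next strokes.

Request:
move_arm(
  motion="-0.0004 -0.002 0 0; -0.0013 -0.006 0 0; -0.0021 -0.010 0 0; -0.003 -0.014 0 0; -0.0038 -0.018 0 0; -0.0047 -0.022 0 0; -0.0055 -0.026 0 0; -0.0063 -0.0295 0 0; -0.0068 -0.032 0 0; -0.0068 -0.032 0 0",
)

```text
clock: 9.45
position: [0.5596, 0.0137, 0.0466]
ee_rot: [0.081, 0.703, -0.081, 0.702]
ft_force: [-9.1, 2.3, 15.6]
grip_width: 1.002
```

Request:
move_arm(
  motion="0 0 0.006 0; 0.001 0.005 0.01 0; 0.0032 0.015 0.01 0; 0.0034 0.016 0.008 0; 0.0034 0.016 0.003 0; 0.0034 0.016 0.001 0; 0.0034 0.016 0.0005 0; 0.0034 0.016 0.0 0",
)

```text
clock: 10.45
position: [0.5637, 0.0299, 0.0466]
ee_rot: [0.081, 0.702, -0.081, 0.702]
ft_force: [-6.6, 1.4, 15.4]
grip_width: 1.004
```

```bash
python3 -c "
from h import *
wristm('w6')"
```

```text
w6 pin cols 72 across at along=0: 0.065 yaw rel -1.33 along range -0.102 0.103
strip seen across [-0.0263  0.0736] along [-0.201  0.194]
clock 10.45 TCP along 0.0028 across 0.0732 z 0.0466 F [-6.6  1.4 15.4]
```

Request:
move_arm(
  motion="-0.0004 -0.002 0 0; -0.0013 -0.006 0 0; -0.0021 -0.010 0 0; -0.003 -0.014 0 0; -0.0038 -0.018 0 0; -0.0047 -0.022 0 0; -0.0055 -0.026 0 0; -0.0063 -0.0295 0 0; -0.0068 -0.032 0 0; -0.0068 -0.032 0 0",
)

```text
clock: 11.75
position: [0.5562, -0.0023, 0.0465]
ee_rot: [0.081, 0.703, -0.081, 0.702]
ft_force: [-8.6, 2.5, 16.0]
grip_width: 0.994
```

Request:
move_arm(
  motion="0 0 0.006 0; 0.001 0.005 0.01 0; 0.0032 0.015 0.01 0; 0.0034 0.016 0.008 0; 0.0034 0.016 0.003 0; 0.0034 0.016 0.001 0; 0.0034 0.016 0.0005 0; 0.0034 0.016 0.0 0",
)

```text
clock: 12.75
position: [0.5604, 0.0138, 0.0466]
ee_rot: [0.081, 0.702, -0.081, 0.702]
ft_force: [-6.6, 2.0, 16.4]
grip_width: 0.998
```

Request:
move_arm(
  motion="-0.0004 -0.002 0 0; -0.0013 -0.006 0 0; -0.0021 -0.010 0 0; -0.003 -0.014 0 0; -0.0038 -0.018 0 0; -0.0047 -0.022 0 0; -0.0055 -0.026 0 0; -0.0063 -0.0295 0 0; -0.0068 -0.032 0 0; -0.0068 -0.032 0 0",
)

```text
clock: 14.0
position: [0.5528, -0.0185, 0.0465]
ee_rot: [0.081, 0.703, -0.081, 0.702]
ft_force: [-10.3, 0.8, 15.8]
grip_width: 0.999
```

Request:
move_arm(
  motion="0 0 0.006 0; 0.001 0.005 0.01 0; 0.0032 0.015 0.01 0; 0.0034 0.016 0.008 0; 0.0034 0.016 0.003 0; 0.0034 0.016 0.001 0; 0.0034 0.016 0.0005 0; 0.0034 0.016 0.0 0",
)

```text
clock: 15.0
position: [0.5569, -0.0022, 0.0466]
ee_rot: [0.081, 0.703, -0.081, 0.702]
ft_force: [-6.0, 2.1, 16.8]
grip_width: 1.006
```

```bash
python3 -c "
from h import *
wristm('w7')"
```

```text
w7 pin cols 74 across at along=0: 0.0326 yaw rel -1.55 along range -0.102 0.104
strip seen across [-0.0507  0.0478] along [-0.201  0.188]
clock 15.0 TCP along 0.0029 across 0.0404 z 0.0466 F [-6.   2.1 16.8]
```

Two more strokes, 16.3 mm each, should bring it to about 0. I'll do one stroke, reposition, then measure again.

Request:
move_arm(
  motion="-0.0004 -0.002 0 0; -0.0013 -0.006 0 0; -0.0021 -0.010 0 0; -0.003 -0.014 0 0; -0.0038 -0.018 0 0; -0.0047 -0.022 0 0; -0.0055 -0.026 0 0; -0.0063 -0.0295 0 0; -0.0068 -0.032 0 0; -0.0068 -0.032 0 0",
)

```text
clock: 16.3
position: [0.5494, -0.0345, 0.0465]
ee_rot: [0.081, 0.703, -0.081, 0.702]
ft_force: [-10.5, 1.5, 16.5]
grip_width: 1.001
```

Request:
move_arm(
  motion="0 0 0.006 0; 0 0 0.03 0; 0 0 0.08 0; 0 0 0.1 0; 0 0 0.1 0; 0 0 0.1 0",
)

```text
clock: 17.05
position: [0.5495, -0.0349, 0.1445]
ee_rot: [0.081, 0.703, -0.081, 0.702]
ft_force: [-0.8, 0.4, -0.2]
grip_width: 0.997
```

```bash
python3 -c "
from h import *
wristm('w8')
p,d=camera('top');np.savez('top8',p=p,d=d)
p,d=camera('scene');np.savez('scene8',p=p,d=d);cv2.imwrite('pics/s8.png',cv2.resize(p[140:320,220:420,::-1],None,fx=3.3,fy=3.3))"
```

```text
w8 pin cols 57 across at along=0: 0.0171 yaw rel -1.38 along range -0.092 0.093
strip seen across [-0.0332  0.0185] along [-0.139  0.2  ]
clock 17.05 TCP along 0.0024 across 0.0068 z 0.1445 F [-0.8  0.4 -0.2]
```

View pics/w8.png

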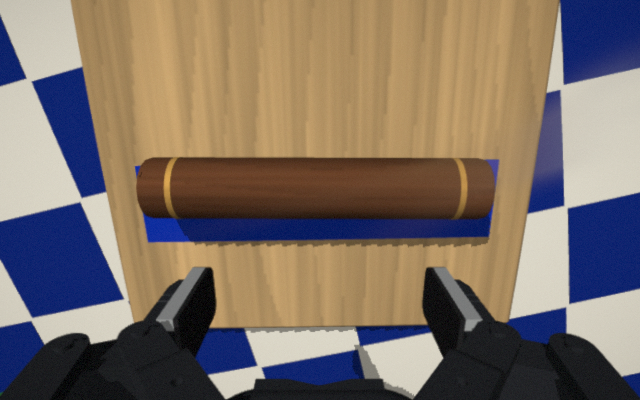

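View pics/s8.png

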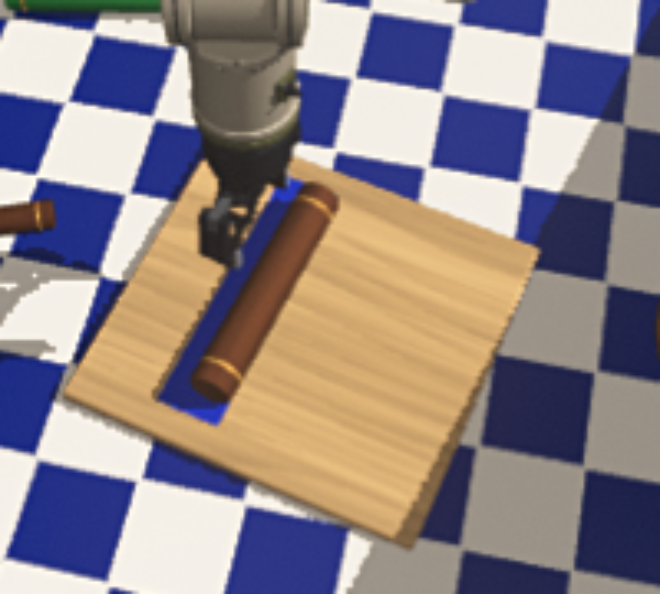

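The wrist view shows the pin at rows 157–218. Blue shows at near rows 219–242 and at the far corners (137,165) and (498,160). I'll get the strip's centre from this same picture.

```bash
python3 - <<'E'
from h import *
info=camera_info("wrist")
w=cast(info,[(137,165.5),(497.5,160),(148,242),(490,237)],.016)[:,:2]
print(w.round(4))
t=np.radians(-12.07);S=np.array([.5457,-.0411]);e1=np.array([np.cos(t),np.sin(t)]);e2=np.array([-np.sin(t),np.cos(t)])
print(np.c_[(w-S)@e1,(w-S)@e2].round(4))
E
```

```text
[[ 0.4181  0.0175]
 [ 0.6901 -0.0415]
 [ 0.4029 -0.045 ]
 [ 0.6788 -0.1047]]
[[-0.137   0.0307]
 [ 0.1413  0.0298]
 [-0.1389 -0.0337]
 [ 0.1435 -0.0344]]
```

Request:
move_arm(
  motion="0.001 0.005 0 0; 0.0034 0.016 -0.04 0; 0.0034 0.016 -0.08 0; 0.0034 0.016 -0.092 0; 0.0034 0.016 -0.096 0; 0.0034 0.016 -0.099 0; 0.0034 0.016 -0.0995 0; 0.0034 0.016 -0.1 0",
)

```text
clock: 18.2
position: [0.5542, -0.0187, 0.0468]
ee_rot: [0.081, 0.702, -0.081, 0.703]
ft_force: [-0.7, 0.9, 6.4]
grip_width: 1.001
```

Request:
move_arm(
  motion="-0.0004 -0.002 0 0; -0.0011 -0.005 0 0; -0.0017 -0.008 0 0; -0.0023 -0.011 0 0; -0.003 -0.014 0 0; -0.0036 -0.017 0 0; -0.004 -0.019 0 0; -0.004 -0.019 0 0",
)

```text
clock: 19.2
position: [0.5498, -0.0376, 0.0468]
ee_rot: [0.081, 0.702, -0.081, 0.703]
ft_force: [-3.4, 0.1, 8.1]
grip_width: 1.002
```

Request:
move_arm(
  motion="0 0 0.006 0; 0.001 0.005 0.01 0; 0.002 0.0095 0.01 0; 0.002 0.0095 0.008 0; 0.002 0.0095 0.003 0; 0.002 0.0095 0.001 0; 0.002 0.0095 0.0005 0; 0.002 0.0095 0.0 0",
)

```text
clock: 20.2
position: [0.5515, -0.0277, 0.0466]
ee_rot: [0.081, 0.703, -0.081, 0.702]
ft_force: [-6.5, 1.1, 16.9]
grip_width: 0.999
```

```bash
python3 -c "
from h import *
wristm('w9')"
```

```text
w9 pin cols 75 across at along=0: 0.0062 yaw rel -1.32 along range -0.103 0.104
strip seen across [-0.0055  0.0299] along [-0.14   0.182]
clock 20.2 TCP along 0.0029 across 0.0143 z 0.0466 F [-6.5  1.1 16.9]
```

Request:
move_arm(
  motion="-0.0004 -0.002 0 0; -0.0011 -0.005 0 0; -0.0017 -0.008 0 0; -0.0023 -0.011 0 0; -0.003 -0.014 0 0; -0.0033 -0.0155 0 0; -0.0034 -0.016 0 0; -0.0034 -0.016 0 0",
)

```text
clock: 21.25
position: [0.5477, -0.0436, 0.0467]
ee_rot: [0.081, 0.703, -0.081, 0.702]
ft_force: [-9.5, 2.0, 15.6]
grip_width: 1.001
```

Request:
move_arm(
  motion="0 0 0.006 0; 0 0 0.03 0; 0 0 0.08 0; 0 0 0.13 0; 0 0 0.16 0; 0 0 0.16 0; 0 0 0.16 0",
)

```text
clock: 22.12
position: [0.5478, -0.0443, 0.205]
ee_rot: [0.081, 0.703, -0.081, 0.702]
ft_force: [-0.2, 0.3, -0.0]
grip_width: 1.002
```

```bash
python3 - <<'E'
from h import *
wristm('w10')
p,d=camera('top');cv2.imwrite('pics/t10.png',cv2.resize(p[110:260,230:400,::-1],None,fx=4,fy=4));measure('top',p,(327,185),(327,185))
p,d=camera('scene');cv2.imwrite('pics/s10.png',cv2.resize(p[140:320,220:420,::-1],None,fx=3.3,fy=3.3))
E
```

```text
w10 pin cols 44 across at along=0: 0.0003 yaw rel -0.74 along range -0.088 0.082
strip seen across [-0.0311  0.0386] along [-0.313  0.31 ]
clock 22.125 TCP along 0.0027 across -0.0027 z 0.205 F [-0.2  0.3 -0. ]
top strip 142 centre 0.4985 -0.029 len 0.1793 0.0603 ang -10.5
top pin 184 centre 0.4829 -0.0196 len 0.1092 0.0367 ang -3.85
pin in strip: along -0.017 across 0.0064 yaw 6.65
```

View pics/w10.png

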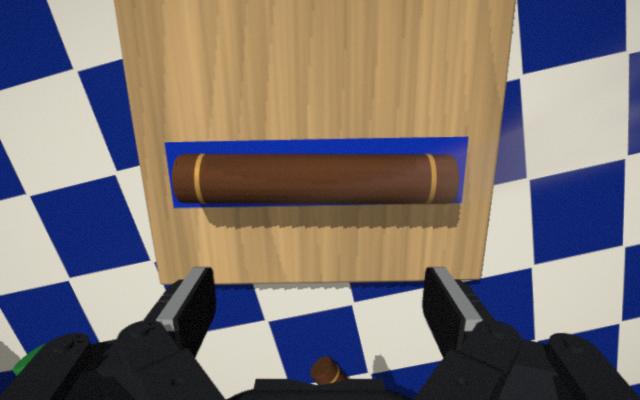

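View pics/s10.png

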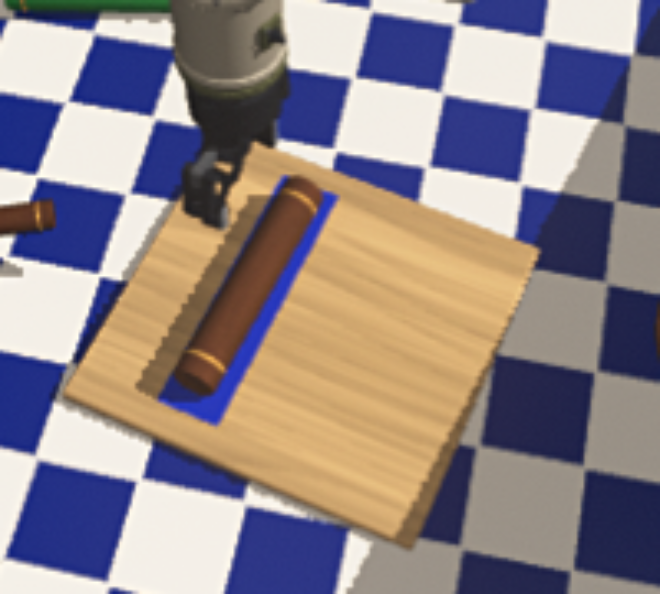

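```bash
python3 - <<'E'
from h import *
info=camera_info("wrist")
w=cast(info,[(166,142.5),(467.5,137),(174,208),(462,202.5)],.016)[:,:2]
t=np.radians(-12.07);S=np.array([.5457,-.0411]);e1=np.array([np.cos(t),np.sin(t)]);e2=np.array([-np.sin(t),np.cos(t)])
print(np.c_[(w-S)@e1,(w-S)@e2].round(4),"eye",((np.array(info["eye"])[:2]-S)@e2).round(4),info["eye"])
E
```

```text
[[-0.1373  0.0301]
 [ 0.1409  0.0299]
 [-0.1387 -0.0338]
 [ 0.1421 -0.0333]] eye 0.0745 [0.56615574 0.0306854  0.34792442]
```

Request:
move_arm(
  motion="0 0.05 0.02 0; -0.01 0.1 0.04 0; -0.02 0.15 0.05 0; -0.03 0.2 0.05 0; -0.04 0.25 0.05 0; -0.05 0.3 0.05 0; -0.05 0.3 0.05 0",
)

```text
clock: 23.15
position: [0.4957, 0.2605, 0.2553]
ee_rot: [0.079, 0.703, -0.078, 0.702]
ft_force: [-1.0, 0.0, -0.3]
grip_width: 0.997
```

```bash
python3 - <<'E'
from h import *
for n in('top','scene'):
    p,d=camera(n);np.savez(n+'11',p=p,d=d);cv2.imwrite(f'pics/{n}11.png',cv2.resize(p[110:310,230:430,::-1],None,fx=3,fy=3))
    X=cloud(n,d);s=(X[...,2]>.036)&(X[...,2]<.075)&(np.hypot(X[...,0]-.545,X[...,1]+.041)<.14)
    Y=X[s];m=Y[:,:2].mean(0);w,V=np.linalg.eigh(np.cov((Y[:,:2]-m).T));e=V[:,1]
    print(n,"depth pin",len(Y),m.round(4),np.degrees(np.arctan(e[1]/e[0])).round(2),"ext",np.ptp((Y[:,:2]-m)@e).round(3))
E
```

```text
top depth pin 598 [ 0.5397 -0.0386] -13.17 ext 0.24
scene depth pin 949 [ 0.5546 -0.039 ] -13.45 ext 0.241
```

View pics/top11.png

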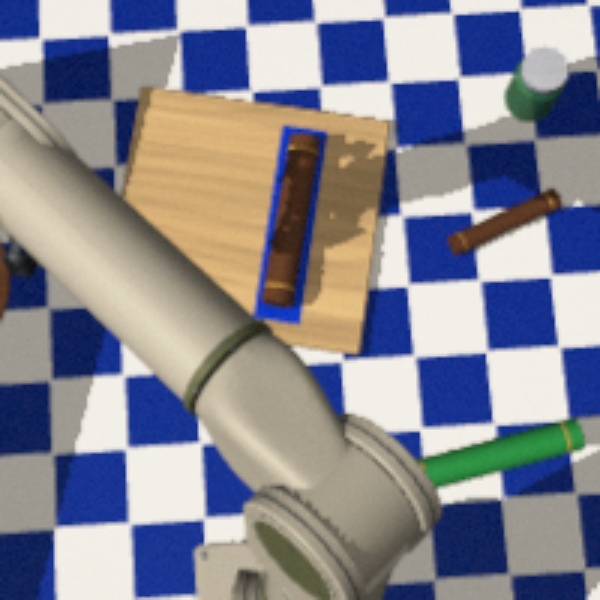

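View pics/scene11.png

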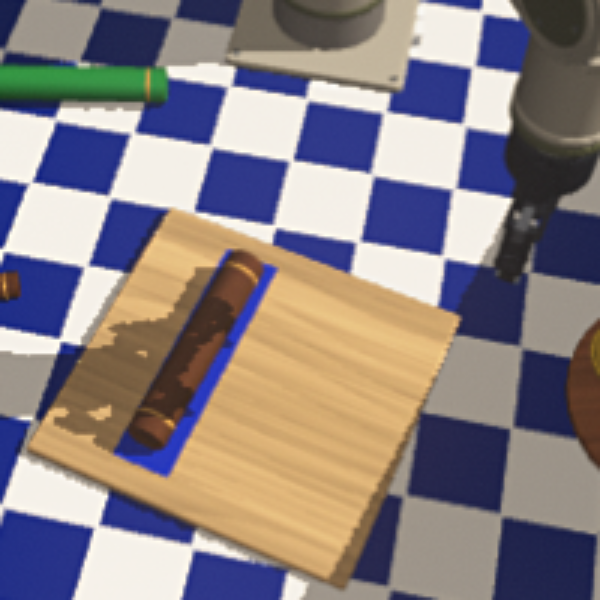

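The wrist view and the two fixed cameras both put the pin about 2 mm from the strip's centre line and 1° off parallel. Blue shows on both sides and the arm is clear.

```bash
python3 -c "
from h import *
o=get_obs();print(o['clock'],np.abs(o['joint_velocities']).max().round(3));print(hand_in())"
```

```text
23.25 0.031
the job is handed in; nothing more can be done
None
```

I rolled the dark pin about 98 mm across the board onto the blue strip and handed the job in at 23.25 s on the clock. I used seven and a half or so short strokes, with both open fingertips on the pin's crest. The downward force read about 17 N at most. I never gripped it, lifted it or pushed its side.

**Position:** the pin's axis ended about 2 mm from the strip's centre line. The wrist view gave +2.1 mm and depth from the top and scene cameras gave +2.5 mm. It is about 1° off parallel to the strip, much as it started, since I did not correct that.

**Blue on both sides:** blue showed along both sides, at least about 5 mm at the narrowest end.

**Everything else:** I never moved near the jar or the press. Before hand-in the gripper was parked clear at about 0.25 m height, on the turntable side. I did not measure the bowls again afterwards, but I felt no contact on the way there.

**Checks that failed or disagreed:**
- The colour-mask measurement from the top view failed after the last stroke because the arm blocked it. I moved the arm away and used depth instead.
- The first pin masks included its shadow and read the pin's distance from the strip 15–20 mm too short. I discarded them.
- The wrist camera's strip centre differed from the fixed cameras' by about 2 mm, which is within the calibration.

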